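# Cold store: one click colder, then set

### The arm

A 6-joint arm with a two-finger parallel gripper is mounted at the origin on the work surface. World frame = base frame: x ahead of the robot, y to its left, z up, the work surface at z = 0. Lengths are in mm, angles in rad, forces in N, time in s.
With the tool pointing down it reaches from about 400 to 925 mm from the base axis. Payload 12.5 kg.
Tool frame: the origin (TCP) lies at the very end of the fingers, on their centre line; the grasp point (between the pads) lies 19 mm behind it (env.tcp_to_grasp is the distance from the TCP to the grasp point, in mm); z points along the fingers, x is the direction in which the jaws open and shut, and the axes are right-handed (so a half turn about z gives the same grasp; the last joint's range is limited). The gripper opens to 95 mm and grips with 3 to 60 N. Pads are 20 mm wide; open, the fingers measure 119 mm over their backs; the gripper's body (75 mm by 180 mm) begins 59 mm behind the grasp point.
Start: joints at [-1.222, 0.491, 1.559, -0, 1.092, -0.106], TCP at [274.576, -561.476, 214.661] pointing down, gripper open.
Joint ranges: [-3.1, 3.1], [-0.84, 2.19], [0.05, 2.79], [-1.13, 4.28], [0.06, 2.93], [-2.69, 2.69]. Speed limits (rad/s): [2.22, 2.22, 2.79, 3.14, 3.14, 3.14].

### API

Orientations are given as [roll, pitch, yaw] about the fixed x, y, z axes, in that order (R = Rz(yaw) Ry(pitch) Rx(roll)).
In Python, from cell import env, vision, job gives the robot as it stands.
- The arm moves only by the shell command python3 -m pendant 'ROWS' [OPENING]. ROWS is JSON, a list of rows, each a list of 4 numbers: the shift along the tool's x, y, z in mm, then the turn about the tool's z in degrees. In form: [[tx, ty, tz, turn], ...]. A call has 1 to 8 rows; each row is the pose to reach, as a shift and turn from the pose measured when the call began, along the tool's axes at that moment; what a row does not reach only later rows make up. A row lasts 1/8 s, in which the tool goes at most 62.5 mm and 10.7 degrees, less where a joint would pass 70% of its speed; a pose out of reach is approached as far as the arm can. A call with a gripper value outside its range is refused whole. OPENING is the closure, from 0 (fully open) to 1 (shut), set as the call begins (- or left out, the last holds). The fingers move at their own pace and stop on an object; the grip force is fixed at half the most. Time passes only in rows, so rows that repeat a pose let the fingers close. It gives the time, the measured TCP pose, the force and the opening at its end, in the units of the state.
- env.state(): the state, without advancing time (a new reading comes with each control period).
- vision.read_camera(name): name is "scene" or "top"; returns a dict with "pixels" (400x640x3 uint8, red, green, blue), "intrinsics" (3x3 intrinsics, pixels), "R" (3x3) and "t" (3): a world point X has camera coordinates R X + t. Camera axes: x right, y down, z forward; pixel columns grow to the right and rows downward; lengths in mm; the calibration is good to about 2 mm. A picture is of the moment at which its call begins. There is no depth.
- job.job_done(): hands the job in, once; it reports no verdict.
Trained networks look in a picture, given as the dict that the camera call returned (one of the last four; its "shot" number tells which), for a name from the list of things; names that differ only in an ending like _2 or _b are one class to them, and where a whole thing is asked for, a point or a joint stands for the part that bears it (a point fixed in the world has none). Each returns a list of dicts, best first, with "confidence" (0 to 1); they miss things now and then, are a little off and sometimes report something else, mostly with a low value. They report only what shows in the picture. A call takes as long as a camera call. They do not tell look-alikes from the thing itself.
- vision.find_in(picture, query): "at" ([x, y, z] in mm, in the coordinates of the camera as it stood for that picture, good to about 4 mm: the middle of the surface that is visible of it).
- vision.regions_of(picture, query): "pixels" (400x640 bool, what is visible of it).
The state is a dict: "t": time; "joints": joint angles; "qvel": joint speeds; "tau": joint torques, N m; "eef_pos": TCP position; "tcp_rot": TCP orientation; "ft_force": force on the tool from outside, world axes, zero at the start; "moment": the same for the moment, N m; "opening": opening from 0.0 (shut) to 1.0 (fully open).
Only numpy, scipy, OpenCV 4.12 (cv2) and the standard library are available. Lean on these libraries where they do the work, as an engineer would, in place of code of your own. Each camera call takes 0.05 s, during which the arm holds its last target.

### The job

With the fingertips only, turn the big knurled thermostat dial clockwise (seen from above) by one click, so that it rests in its middle position and does not run on to the third, and take the finger off it. Then press the round set button fully down and let it go. Be gentle with the dial, and leave the small timer knob and the loose things on the bench as they are: nothing is to be gripped or lifted.

Things in the scene. Friction and masses are not known exactly. Their poses are not given: they have to be found in the camera images.
- thermostat: White thermostat housing, 120 x 120 x 50 mm high, fixed to the bench; origin at the centre of its underside, z up, x and y along its sides. The dial is centred on it. Three black marks beside the dial, thicker for colder: thin at 0.6 rad counter-clockwise of the housing's +x, medium at its +x, thick 0.6 rad clockwise. Thermostat, button box and timer box stand in a row in any order.
- dial_top (a point): Centre of the flat top of the thermostat dial, on its vertical axis, 78 mm above the bench: a black plastic disc, 92 mm diameter (96 mm over the fine upright ribs of its rim), 22 mm thick, too wide to grip. It is sprung: pressed down it gives 4 mm, at about 2.5 N plus 2.5 N per mm, then is rigid. Finger friction on it is about 1.
- dial_pointer (a point): Outer end of the white pointer line on the dial's flat top, 42 mm from the dial's axis; it turns with the dial. A fingertip pressed 2 to 3 mm down onto the top face, about 30 mm off the axis anywhere round it, and led along an arc about the axis turns the dial; it may slip a little.
- dial (a joint): Angle of the dial in rad, growing clockwise seen from above. It clicks into three detents, 0, 0.6 and 1.2 (pointer at the thin, medium and thick mark), and starts at the first. Leaving the first takes up to about 0.07 N m; let go past about 0.3 it pulls itself on to 0.6, past about 0.9 it runs on to 1.2.
- set_button_top (a point): Centre of the top of the set button, moving with it: black, round, 32 mm diameter, a spring push button with 6 mm vertical travel, fully down at about 5 N, then rigid. 72 mm above the bench when up, 10 mm above its collar (48 mm diameter).
- button_box: White box that carries the set button in a grey collar in the middle of its top: 80 x 80 x 50 mm high, fixed to the bench; origin at the centre of its underside.
- set_button (a joint): Travel of the set button in m: 0 released, 0.006 fully down.
- timer_tip (a point): One end of the bar grip of the small timer knob, 20 mm from its axis and 37 mm above the top of its box. The knob is black, 44 mm wide, its top 94 mm above the bench, on a white box (90 x 90 x 50 mm, fixed to the bench). Not to be touched.
- cake_pack: Closed clear plastic pack of six cupcakes, 110 x 155 x 62 mm high, loose on the bench; origin at the centre of its underside. To be left alone.
- label_roll: Roll of blank paper labels standing on its end, 70 mm diameter, 45 mm high, loose; origin at the centre of its underside. To be left alone.
- jar: Amber glass jar with a metal lid, 54 mm diameter, 80 mm high, loose; origin at the centre of its underside. To be left alone.
There are look-alikes about, which are no part of the job. What is shaped like the button_box but blue is not meant.

How it is judged (in metres and radians):
On the way, in this order (a step that is already met when the one before it is completed fails the run):
1. the dial rests in its middle detent with the finger off it (value of joint dial between 0.5 and 0.7 rad and contact force between the fingers and thermostat below 0.2 N), for 0.3 s.
2. the set button is pressed fully down (value of joint set_button above 0.0045 m), for 0.05 s.
At the end, for the whole second after the job is handed in: The dial is at rest within 0.1 rad of its middle detent (0.6 rad), the set button has been pressed at least 4.5 mm after that and is back up (under 1.5 mm), the timer knob has turned less than about 0.3 rad and the loose things stand within 20 mm of where they were (value of joint dial between 0.5 and 0.7 rad and velocity of joint dial between -0.1 and 0.1 rad/s and value of joint set_button below 0.0015 m and not (distance of cake_pack from where it was at the start of the episode above 0.02 m) and not (distance of label_roll from where it was at the start of the episode above 0.02 m) and not (distance of jar from where it was at the start of the episode above 0.02 m) and not (distance of timer_tip from where it was at the start of the episode above 0.006 m)); the robot touches nothing.
It fails at once if the dial is turned past its middle position on towards the third (value of joint dial above 0.92 rad).
It fails at once if the set button is pressed before the dial has clicked (value of joint set_button above 0.003 m and value of joint dial below 0.5 rad).
It fails at once if the thermostat is pressed or squeezed with more than 45 N (contact force between the fingers and thermostat above 45 N).
It fails at once if the timer knob is turned (distance of timer_tip from where it was at the start of the episode above 0.006 m).
It fails at once if a loose thing is pushed away or lifted (distance of any of cake_pack, label_roll, jar from where it was at the start of the episode above 0.02 m).
It also fails if it takes over 45 s, if anything falls off the work surface, if the arm or the gripper's body presses on something with over 40 N, if the wrist force passes 120 N, or if a joint passes its speed limit or range.

## Working session

There is one attempt and no reset: what is moved stays moved. The work goes in short steps, Python scripts to look and compute and a shell command to move; the robot and the scene stay as the last step left them, time stands still between calls to the robot, and variables do not carry over. Pictures are saved under pics/ and viewed, and the job is handed in when it is done.

```bash
ls; mkdir -p pics; cat > h.py <<'E'
import numpy as np,cv2
from cell import env,vision,job
def save(p,n): cv2.imwrite('pics/'+n,cv2.cvtColor(p['pixels'],cv2.COLOR_RGB2BGR))
def world(p,c): return np.array(p['R']).T@(np.array(c)-np.array(p['t']))
def proj(p,X):
    c=np.array(p['R'])@np.array(X)+np.array(p['t']); u=np.array(p['intrinsics'])@c; return u[:2]/u[2]
def onplane(p,uv,z):
    R=np.array(p['R']);C=-R.T@np.array(p['t']); d=R.T@np.linalg.inv(p['intrinsics'])@np.array([uv[0],uv[1],1.]); return C+d*(z-C[2])/d[2]
E
python3 - <<'E'
from h import *
s=env.state(); print({k:np.round(v,3).tolist() for k,v in s.items()})
for n in('scene','top'):
    p=vision.read_camera(n); save(p,n+'0.png')
    print(n,np.round(-np.array(p['R']).T@p['t']))
    for q in('dial_top','dial_pointer','thermostat','set_button_top','button_box','timer_tip','cake_pack','label_roll','jar'):
        print(q,[(np.round(world(p,d['at'])).tolist(),np.round(proj(p,world(p,d['at']))).tolist(),round(d['confidence'],2)) for d in vision.find_in(p,q)])
E
```

```text
pics
{'t': 0.0, 'joints': [-1.222, 0.492, 1.559, 0.0, 1.092, -0.106], 'qvel': [-0.001, -0.0, 0.001, 0.002, -0.002, -0.001], 'tau': [0.003, -61.263, -25.818, 0.069, 0.048, -0.0], 'eef_pos': [274.504, -561.233, 214.056], 'tcp_rot': [-3.141, 0.001, -1.116], 'ft_force': [-0.12, -0.22, -0.308], 'moment': [-0.009, 0.038, -0.0], 'opening': 1.003}
scene [1156.  -33.  498.]
dial_top [([558.0, 3.0, 82.0], [320.0, 195.0], 0.84)]
dial_pointer [([558.0, 3.0, 81.0], [320.0, 195.0], 0.89)]
thermostat [([580.0, 0.0, 50.0], [318.0, 214.0], 0.79)]
set_button_top [([423.0, 243.0, 72.0], [420.0, 164.0], 0.63), ([546.0, 187.0, 69.0], [409.0, 195.0], 0.55)]
button_box [([440.0, 240.0, 44.0], [419.0, 178.0], 0.79), ([570.0, 174.0, 51.0], [404.0, 210.0], 0.7), ([580.0, 0.0, 52.0], [318.0, 214.0], 0.26)]
timer_tip [([531.0, -174.0, 75.0], [231.0, 190.0], 0.9), ([556.0, 3.0, 78.0], [319.0, 196.0], 0.62)]
cake_pack [([796.0, 198.0, 57.0], [454.0, 296.0], 0.74), ([559.0, 1.0, 81.0], [319.0, 195.0], 0.38)]
label_roll [([770.0, -207.0, 37.0], [190.0, 297.0], 0.72)]
jar [([772.0, -11.0, 56.0], [317.0, 287.0], 0.57)]
top [ 449.    6. 1098.]
dial_top [([543.0, 5.0, 78.0], [328.0, 229.0], 0.6)]
dial_pointer [([541.0, 7.0, 79.0], [327.0, 229.0], 0.59)]
thermostat [([540.0, 6.0, 70.0], [328.0, 230.0], 0.81)]
set_button_top [([419.0, 242.0, 77.0], [217.0, 287.0], 0.68), ([546.0, 183.0, 71.0], [246.0, 228.0], 0.66)]
button_box [([543.0, 179.0, 54.0], [249.0, 230.0], 0.78)]
timer_tip [([539.0, 7.0, 79.0], [327.0, 230.0], 0.67), ([523.0, -177.0, 65.0], [412.0, 239.0], 0.53), ([545.0, 181.0, 55.0], [248.0, 229.0], 0.25), ([539.0, 6.0, 71.0], [328.0, 231.0], 0.17)]
cake_pack [([758.0, 205.0, 61.0], [239.0, 134.0], 0.88)]
label_roll [([757.0, -206.0, 45.0], [421.0, 136.0], 0.78)]
jar [([743.0, -11.0, 80.0], [336.0, 138.0], 0.76)]
```

View pics/scene0.png

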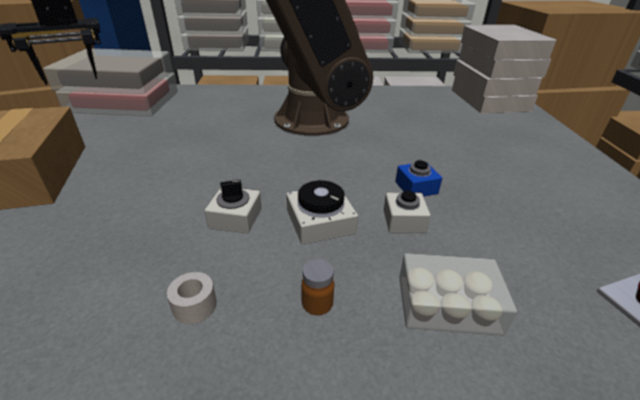

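View pics/top0.png

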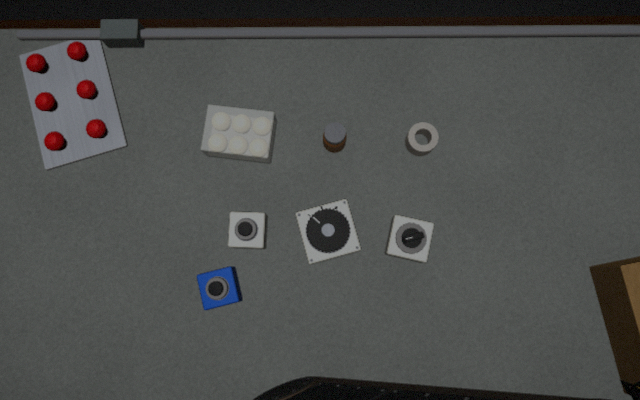

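```bash
python3 - <<'E'
import cv2,numpy as np
a=cv2.imread('pics/top0.png')[185:315,190:440]; b=cv2.imread('pics/scene0.png')[135:255,190:460]
a=cv2.resize(a,None,fx=3,fy=3,interpolation=2);b=cv2.resize(b,None,fx=2.9,fy=2.9,interpolation=2)
cv2.imwrite('pics/topc.png',a);cv2.imwrite('pics/scenec.png',b)
E
```

```text
(no output)
```

View pics/topc.png

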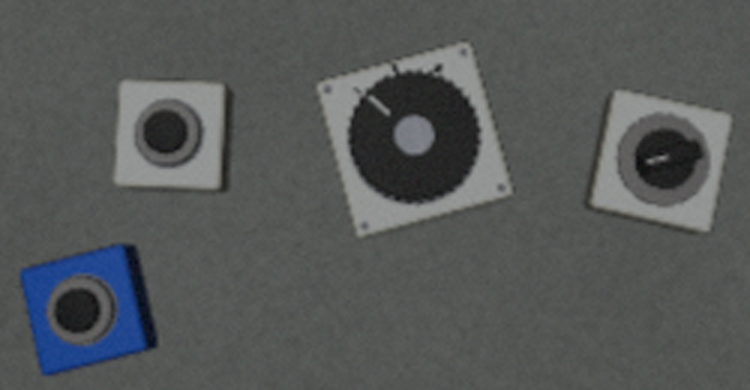

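View pics/scenec.png

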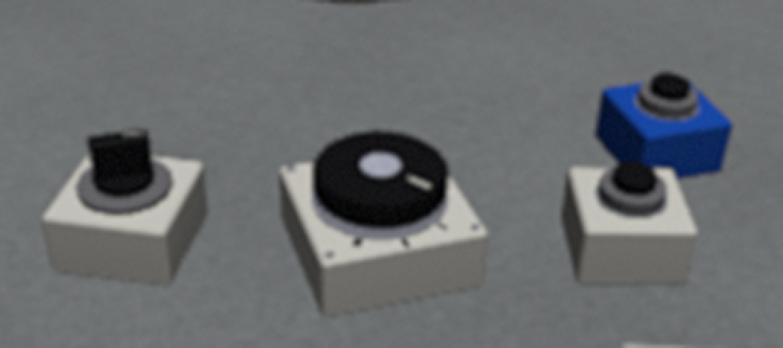

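The top view (thermostat dial at pixel 328,230) shows the pointer at the upper left beside the thin mark. The timer is at (412,239). There are two button candidates: white box (246,229) and blue box (217,288). The white one is in the row and matches the text. The enlarged crops confirm this, and the blue one is the look-alike. Next I'll refine the centres from both views.

```bash
cat > m.py <<'E'
from h import *
def tri(obs):
    A=[];b=[]
    for p,uv in obs:
        P=np.array(p['intrinsics'])@np.c_[np.array(p['R']),np.array(p['t'])]
        for i in(0,1):
            r=uv[i]*P[2]-P[i];A.append(r[:3]);b.append(-r[3])
    x=np.linalg.lstsq(np.array(A),np.array(b),rcond=None);return x[0]
E
python3 - <<'E'
from m import *
T=vision.read_camera('top')
m={}
for q in('dial_top','set_button_top'):
    for d in vision.regions_of(T,q):
        ys,xs=np.nonzero(d['pixels']); c=(xs.mean(),ys.mean()); print('top',q,np.round(c,1),len(xs),xs.min(),xs.max(),ys.min(),ys.max(),round(d['confidence'],2)); print(np.round(onplane(T,c,78 if 'dial' in q else 72),1))
S=vision.read_camera('scene')
for q in('dial_top','set_button_top'):
    for d in vision.regions_of(S,q):
        ys,xs=np.nonzero(d['pixels']); c=(xs.mean(),ys.mean()); print('scene',q,np.round(c,1),len(xs),xs.min(),xs.max(),ys.min(),ys.max(),round(d['confidence'],2))
# hubs, dark tops by eye
print('dial tri',tri([(T,(328,230.2)),(S,(321,191.7))]), onplane(T,(328,230.2),78),onplane(S,(321,191.7),78))
tb=(190+164/3,185+131/3); sb=(190+634/2.9,135+174/2.9)
print('btn tri',tb,sb,tri([(T,tb),(S,sb)]), onplane(T,tb,72),onplane(S,sb,72))
for n,uv in(('ptr out',(190+369/3,185+96/3)),('ptr in',(190+389/3,185+114/3))): print(n,onplane(T,uv,78))
E
```

```text
top dial_top [327.8 229.8] 1522 307 349 208 252 0.88
[540.8   5.9  78. ]
top set_button_top [245.  228.7] 158 238 252 222 235 0.75
[543.1 185.3  72. ]
top set_button_top [216.1 287.9] 175 209 223 281 295 0.49
[416.4 243.8  72. ]
top set_button_top [327.8 229.7] 1448 307 349 208 251 0.43
[541.5   5.9  72. ]
top set_button_top [334.5 136.1] 541 323 346 122 150 0.34
[750.   -8.7  72. ]
scene dial_top [320.1 196. ] 1358 296 345 180 213 0.68
scene set_button_top [408.3 195.7] 158 401 416 190 201 0.54
dial tri [540.050644     5.86598176  76.26494441] [539.86462363   5.35640332  78.        ] [542.62957638   6.54953804  78.        ]
btn tri (244.66666666666666, 228.66666666666666) (408.62068965517244, 195.0) [543.61913283 186.78992461  68.2649327 ] [543.24601614 186.015147    72.        ] [548.93007837 185.08171363  72.        ]
ptr out [568.32641354  37.74828783  78.        ]
ptr in [555.3569633   23.31504134  78.        ]
```

```bash
python3 -m pendant '[[-49,-61,0,0],[-98,-122,0,0],[-147,-183,0,0],[-196,-244,0,0],[-245,-305,0,0],[-294,-366,0,0],[-343,-427,0,0],[-392,-488,0,0]]' 0.495; python3 -m pendant '[[0,0,0,0],[0,0,0,0]]'; python3 - <<'E'
from h import *
s=env.state(); p=s['eef_pos'];y=s['tcp_rot'][2];print(s['tcp_rot'],p,s['opening'],s['ft_force'],s['joints'])
d=np.array([541,6])-p[:2]; print('t',d@[np.cos(y),np.sin(y)],d@[np.sin(y),-np.cos(y)],p[2]-78)
E
```

```text
t: 2.3
eef_pos: [487.9, -107.1, 214.9]
tcp_rot: [-3.141, -0.001, -1.116]
ft_force: [0.9, -0.8, -0.9]
opening: 0.501
t: 2.55
eef_pos: [487.8, -107.0, 214.9]
tcp_rot: [-3.141, -0.001, -1.115]
ft_force: [-0.2, -0.1, -0.6]
opening: 0.505
[-3.14124012e+00 -8.11431237e-04 -1.11502850e+00] [ 487.84518074 -107.03489134  214.93927557] 0.5049607195482929 [-0.1525546  -0.08762128 -0.59087517] [-3.48142653e-01  3.12678559e-01  1.86003328e+00 -3.75335872e-04
  9.68051931e-01  7.67098352e-01]
t -78.10047166158374 -97.48147412408034 136.9392755712525
```

```bash
python3 -m pendant '[[-35,-40,20,0],[-78,-97.5,60,0],[-78,-97.5,100,0],[-78,-97.5,117,0],[-78,-97.5,117,0],[-78,-97.5,117,0]]' 0.495; python3 - <<'E'
from h import *
for n in('scene','top'):
    p=vision.read_camera(n); save(p,n+'1.png')
s=env.state(); p=s['eef_pos'];y=s['tcp_rot'][2];print(s['tcp_rot'],p,s['opening'],s['ft_force'])
d=np.array([541,6])-p[:2]; print('t',d@[np.cos(y),np.sin(y)],d@[np.sin(y),-np.cos(y)],p[2]-78)
b=cv2.resize(cv2.imread('pics/scene1.png')[110:270,210:430],None,fx=3.5,fy=3.5,interpolation=2);cv2.imwrite('pics/s1c.png',b)
E
```

```text
t: 3.3
eef_pos: [541.5, 4.6, 98.8]
tcp_rot: [-3.14, -0.001, -1.117]
ft_force: [-0.5, -0.1, 0.7]
opening: 0.504
[-3.13966140e+00 -1.81602836e-03 -1.11629806e+00] [541.56848843   4.98993321  99.05013073] 0.5010856730110762 [0.40041119 0.31540658 0.40659476]
t -1.1570992279666379 0.06734527862205125 21.05013073286908
```

View pics/s1c.png

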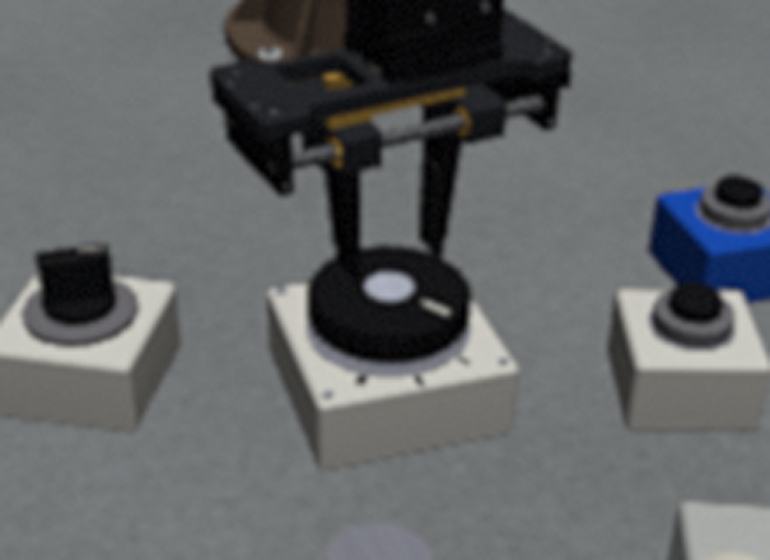

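The crop shows the two fingertips about 20 mm above the dial, straddling its hub at crop (388,287), with the pointer at (435,307) by the thin mark. I'll go down in small steps and watch the force.

```bash
python3 -m pendant '[[-1,0,8,0],[-1,0,16,0],[-1,0,19,0],[-1,0,19,0],[-1,0,19,0]]'; python3 -m pendant '[[0,0,1,0],[0,0,2,0],[0,0,3,0],[0,0,3,0],[0,0,3,0]]'
```

```text
t: 4.03
eef_pos: [541.3, 5.9, 80.1]
tcp_rot: [-3.14, -0.002, -1.116]
ft_force: [0.1, 0.3, 0.4]
opening: 0.505
t: 4.65
eef_pos: [541.3, 5.9, 77.4]
tcp_rot: [-3.139, -0.002, -1.116]
ft_force: [-0.6, 0.5, 5.1]
opening: 0.505
```

```bash
python3 -m pendant '[[0,0,1.5,0],[0,0,1.5,0],[0,0,1.5,0]]';  python3 -m pendant '[[0,0,0,4],[0,0,0,8],[0,0,0,12],[0,0,0,16],[0,0,0,20],[0,0,0,20],[0,0,0,20]]'; python3 - <<'E'
from h import *
p=vision.read_camera('scene'); save(p,'scene2.png'); print(env.state()['moment'])
b=cv2.resize(cv2.imread('pics/scene2.png')[110:270,210:430],None,fx=3.5,fy=3.5,interpolation=2);cv2.imwrite('pics/s2c.png',b)
E
```

```text
t: 5.03
eef_pos: [541.4, 6.0, 76.3]
tcp_rot: [-3.139, -0.002, -1.116]
ft_force: [-1.7, 0.1, 7.6]
opening: 0.506
t: 5.9
eef_pos: [541.7, 5.7, 76.8]
tcp_rot: [-3.137, -0.002, -1.465]
ft_force: [-1.5, -2.2, 6.9]
opening: 0.504
[-0.35127956  0.22994525 -0.10767393]
```

View pics/s2c.png

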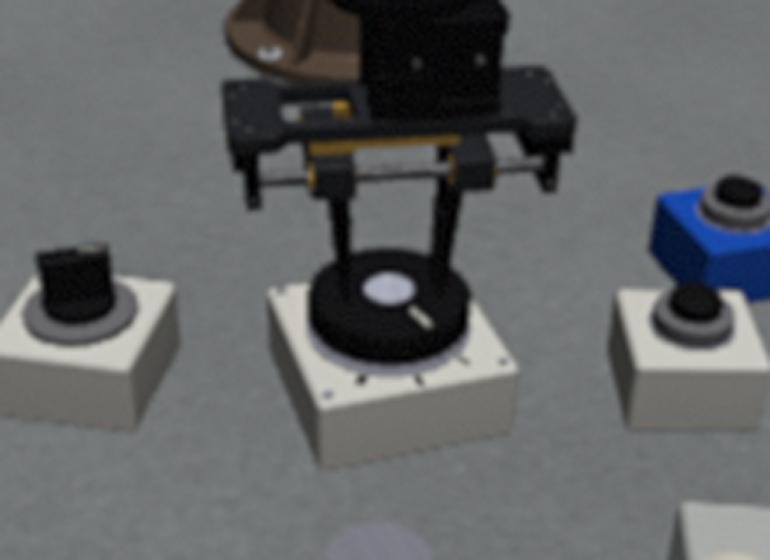

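The dial is following: the pointer has moved from (435,307) to (422,317), towards the medium mark. Continuing the turn.

```bash
python3 -m pendant '[[0,0,0,4],[0,0,0,8],[0,0,0,12],[0,0,0,14],[0,0,0,14],[0,0,0,14]]'; python3 -m pendant '[[0,0,-5,0],[0,0,-15,0],[0,0,-40,0],[0,0,-60,0],[0,0,-60,0],[0,0,-60,0]]'; python3 - <<'E'
from h import *
p=vision.read_camera('scene'); save(p,'scene3.png')
b=cv2.resize(cv2.imread('pics/scene3.png')[110:270,210:430],None,fx=3.5,fy=3.5,interpolation=2);cv2.imwrite('pics/s3c.png',b)
s=env.state(); p=s['eef_pos'];y=s['tcp_rot'][2];print(s['tcp_rot'],p,s['opening'],s['ft_force'])
d=np.array([544,186])-p[:2]; print('t',d@[np.cos(y),np.sin(y)],d@[np.sin(y),-np.cos(y)],p[2]-72)
E
```

```text
t: 6.7
eef_pos: [541.9, 5.4, 77.1]
tcp_rot: [-3.137, -0.001, -1.71]
ft_force: [-1.5, -1.5, 5.0]
opening: 0.509
t: 7.45
eef_pos: [541.3, 5.6, 136.7]
tcp_rot: [-3.137, -0.001, -1.709]
ft_force: [0.1, 0.4, -0.3]
opening: 0.506
[-3.13759695e+00 -9.55506253e-04 -1.70952450e+00] [541.22505845   5.54026818 136.45667865] 0.5048584501367648 [-0.1479324   0.21990764 -0.58723967]
t -179.1097245413062 22.206343294283716 64.45667865254583
```

View pics/s3c.png

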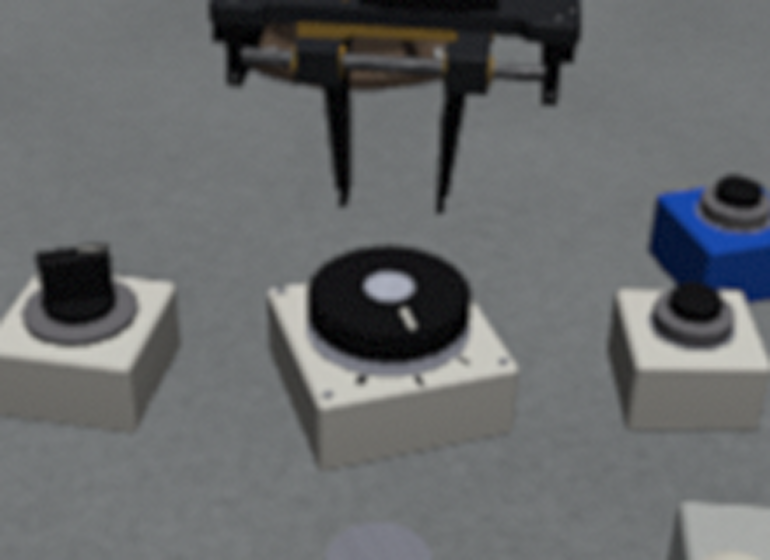

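The fingers are clear, and the pointer at (408,318) points at the medium mark (420,380). I'll move over to the white button, shut the gripper, and check the dial angle from above.

```bash
python3 -m pendant '[[-45,5.5,0,0],[-90,11,0,0],[-135,16.5,0,0],[-179,22,0,0],[-179,22,0,0],[-179,22,0,0],[-179,22,0,0]]' 1; python3 - <<'E'
from h import *
p=vision.read_camera('scene'); save(p,'scene4.png')
def ang(p,z=78):
    g=p['pixels'].astype(float).mean(2); best=[]
    for a in np.radians(np.arange(-60,120,1)):
        v=[]
        for r in range(28,41):
            u=proj(p,[541+r*np.cos(a),6+r*np.sin(a),z]); v.append(cv2.getRectSubPix(g.astype(np.float32),(1,1),(float(u[0]),float(u[1])))[0,0])
        best.append((np.mean(v),np.degrees(a)))
    return sorted(best)[-4:]
print('scene',ang(p))
T=vision.read_camera('top'); save(T,'top4.png'); print('top',ang(T))
b=cv2.resize(cv2.imread('pics/scene4.png')[110:270,210:430],None,fx=3.5,fy=3.5,interpolation=2);cv2.imwrite('pics/s4c.png',b)
T0=dict(T);T0['pixels']=cv2.cvtColor(cv2.imread('pics/top0.png'),cv2.COLOR_BGR2RGB);print('top start',ang(T0))
S0=dict(p);S0['pixels']=cv2.cvtColor(cv2.imread('pics/scene0.png'),cv2.COLOR_BGR2RGB);print('scene start',ang(S0))
s=env.state(); p=s['eef_pos'];y=s['tcp_rot'][2];print(s['tcp_rot'],p,s['opening'],s['ft_force'])
d=np.array([544,186])-p[:2]; print('t',d@[np.cos(y),np.sin(y)],d@[np.sin(y),-np.cos(y)],p[2]-72)
E
```

```text
t: 8.38
eef_pos: [544.1, 184.9, 135.9]
tcp_rot: [-3.138, -0.001, -1.711]
ft_force: [-0.8, -0.6, -0.2]
opening: 0.003
scene [(np.float32(144.38966), np.float64(17.0)), (np.float32(145.19931), np.float64(14.0)), (np.float32(150.55258), np.float64(16.0)), (np.float32(151.29712), np.float64(14.999999999999998))]
top [(np.float32(119.77059), np.float64(14.0)), (np.float32(123.62134), np.float64(17.0)), (np.float32(129.24387), np.float64(14.999999999999998)), (np.float32(129.94606), np.float64(16.0))]
top start [(np.float32(108.544754), np.float64(51.0)), (np.float32(113.848015), np.float64(48.00000000000001)), (np.float32(116.93156), np.float64(50.0)), (np.float32(118.65478), np.float64(49.0))]
scene start [(np.float32(125.89075), np.float64(51.0)), (np.float32(126.62404), np.float64(48.00000000000001)), (np.float32(128.57387), np.float64(49.0)), (np.float32(128.60895), np.float64(50.0))]
[-3.13784566e+00 -1.05557885e-03 -1.71087988e+00] [544.29740286 184.95172983 136.0892705 ] 0.002691613394771327 [ 0.14876594 -0.39393922  0.08049453]
t -0.9964765315642458 0.440855220403012 64.0892704971177
```

View pics/s4c.png

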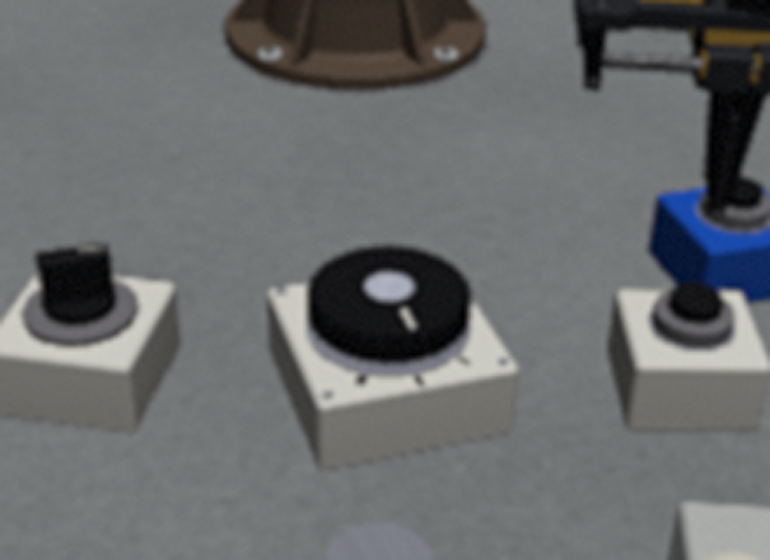

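The dial has turned by about 33.7° (0.59 rad) in both views, so it is in the middle detent. Now I'll press the button, stopping just above it first.

```bash
python3 -m pendant '[[-1,0.5,30,0],[-1,0.5,55,0],[-1,0.5,60,0],[-1,0.5,60,0],[-1,0.5,60,0]]'; python3 -m pendant '[[0,0,2,0],[0,0,4,0],[0,0,6,0],[0,0,8,0],[0,0,8,0],[0,0,8,0]]'
```

```text
t: 9.1
eef_pos: [544.6, 185.9, 77.1]
tcp_rot: [-3.136, -0.001, -1.711]
ft_force: [0.2, 0.1, -0.4]
opening: 0.002
t: 9.85
eef_pos: [544.8, 185.9, 69.2]
tcp_rot: [-3.136, -0.0, -1.711]
ft_force: [-0.7, 0.3, 2.5]
opening: 0.004
```

```bash
python3 -m pendant '[[0,0,1.5,0],[0,0,3,0],[0,0,3.5,0],[0,0,3.5,0],[0,0,3.5,0]]'
```

```text
t: 10.48
eef_pos: [544.8, 185.9, 66.2]
tcp_rot: [-3.136, -0.0, -1.711]
ft_force: [-2.7, -0.4, 10.2]
opening: 0.004
```

```bash
python3 -m pendant '[[0,0,1,0],[0,0,1,0],[0,0,1,0]]'; python3 -m pendant '[[0,0,-10,0],[0,0,-40,0],[0,0,-80,0],[0,0,-110,0],[0,0,-110,0],[0,0,-110,0]]';  python3 - <<'E'
from h import *
p=vision.read_camera('scene'); save(p,'scene5.png')
p=vision.read_camera('top'); save(p,'top5.png'); print(env.state()['ft_force'])
a=cv2.imread('pics/scene5.png'); a0=cv2.imread('pics/scene0.png'); b=cv2.imread('pics/top5.png')
cv2.imwrite('pics/s5c.png',cv2.resize(np.vstack([a0[130:340,150:530],a[130:340,150:530]]),None,fx=1.4,fy=1.4,interpolation=2))
for n in('cake_pack','label_roll','jar','timer_tip','set_button_top'): print(n,[np.round(world(p,d['at'])).tolist() for d in vision.find_in(p,n)][:2])
E
```

```text
t: 10.85
eef_pos: [544.8, 185.9, 66.1]
tcp_rot: [-3.135, -0.0, -1.711]
ft_force: [-3.8, -1.6, 15.2]
opening: 0.003
t: 11.6
eef_pos: [543.7, 185.9, 175.3]
tcp_rot: [-3.137, -0.001, -1.711]
ft_force: [-0.5, 0.2, 0.2]
opening: 0.005
[-0.47509081  0.22481447 -0.1873849 ]
cake_pack [[762.0, 205.0, 62.0]]
label_roll [[758.0, -207.0, 43.0]]
jar [[742.0, -12.0, 77.0]]
timer_tip [[522.0, -177.0, 65.0]]
set_button_top [[541.0, 4.0, 77.0]]
```

View pics/s5c.png

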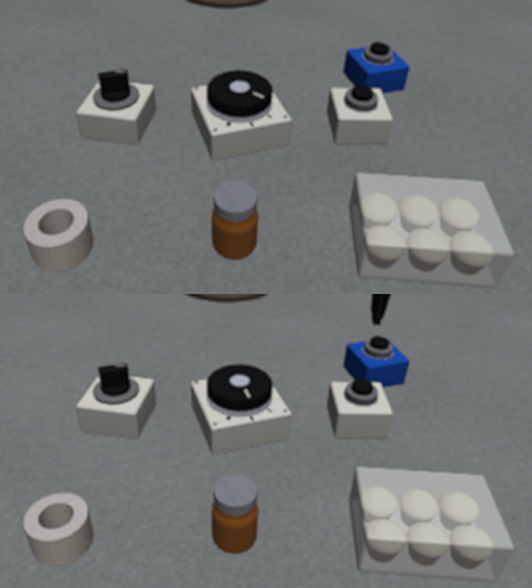

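The before/after picture shows the pointer at the middle mark (248,393), the button back up (361,390), and everything else unmoved. Handing in.

```bash
python3 -c "
from cell import job;print(job.job_done())"
```

```text
the job is handed in; nothing more can be done
None
```

I turned the thermostat dial one click clockwise to its middle position, then pressed the set button fully down and let it go. The job is handed in, at about 12 s of the 45 s allowed; no verdict is reported.

- **Dial:** I pressed with two fingertips straddling the hub, at about 8 N at most, turned 34° in two stages and lifted off. Both camera views then showed the pointer turned by about 34° (0.59 rad).
- **Button:** I pressed the button on the white box, not the blue look-alike. It stopped at z = 66 mm with the force rising to 15 N, which means it was fully down. The last picture shows it back up with the gripper clear of it.
- **Other things:** The timer knob and the loose things were detected within about 4 mm of where they started, which is the accuracy of the measurement.
- **Check that disagreed:** In the last top view, the first two detections printed for the set button held only the dial. The gripper probably hid the button there, so its release rests on the scene picture.

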